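# Prove the fitting ferrule on the gauge pin and sort it into the dish

## Robot

A 6-joint arm with a two-finger parallel gripper is mounted at the origin on the work surface; the furniture and walls round the work are solid. World frame = base frame: x ahead of the robot, y to its left, z up, the work surface at z = 0. Lengths are in mm, angles in rad, forces in N, time in s.
With the tool pointing down it reaches from about 250 to 850 mm from the base axis. Payload 12.5 kg.
Tool frame: the origin (TCP) lies at the centre of the arm's flange, where the gripper is bolted on; the fingertips stand 186 mm ahead of it and the grasp point (between the pads) lies 167 mm ahead of it; z points along the fingers, y is the line along which they close (so a half turn about z gives the same grasp; the last joint's range is limited). The gripper opens to 93 mm and grips with 3 to 60 N. Pads are 15 mm wide; open, the fingers measure 128 mm over their backs; the gripper's body (75 mm by 188 mm) begins 65 mm behind the grasp point.
Start: joints at [1.076, 0.351, 1.652, -0, 1.139, -0.085], TCP at [219.103, 504.46, 404.733] pointing down, gripper open.
Joint ranges: [-2.75, 2.75], [-0.79, 2.1], [0.01, 2.65], [-1.57, 4.71], [0.07, 3.14], [-2.87, 2.87]. Speed limits (rad/s): [2.22, 2.22, 2.79, 3.14, 3.14, 3.14].

## Interface

Orientations are given as a rotation vector (axis times angle).
In Python, from plant import ctrl gives the robot as it stands.
- The arm moves only by the tool servo_tool, never from a script. Its argument "plan" is one flat list of numbers, 4 for each row, row after row: the shift along the tool's x, y, z in units of 80 cm (1.0 is 80 cm), then the turn about the tool's z in units of 60 degrees (1.0 is 60 degrees). A call has 1 to 20 rows; each row is the pose to reach, as a shift and turn from the pose commanded when the call began, along the tool's axes at that moment; what a row does not reach only later rows make up. A row lasts 1/12 s, in which the tool goes at most 41.7 mm and 7.16 degrees, less where a joint would pass 70% of its speed; a pose out of reach is approached as far as the arm can. A call with a number of a shift or a turn outside -1 to 1 is refused whole. A call with a gripper value outside its range is refused whole. "grip" is the finger opening in mm, from 0 to 93, set as the call begins (left out, the last holds). The fingers move at their own pace and stop on an object; "grip_force" is the grip in N (left out, the last holds). Time passes only in rows, so rows that repeat a pose let the fingers close. It gives the time, the measured TCP pose, the force, the opening and the grip force at its end, in the units of the state.
- ctrl.get_obs(): the state, without advancing time (a new reading comes with each control period).
- ctrl.snapshot(name): name is "side" or "top" or "wrist"; returns the picture (384x512x3 uint8, red, green, blue); there is no depth.
- ctrl.camera_info(name): a dict with "K" (3x3 intrinsics, pixels), "dist" ([k1, k2, p1, p2, k3] as OpenCV has them; the pictures are not rectified), "R" (3x3) and "t" (3): a world point X has camera coordinates R X + t. Camera axes: x right, y down, z forward; pixel columns grow to the right and rows downward; lengths in mm; the calibration is good to about 2 mm. A picture is of the moment at which its call begins: read the wrist's pose just before it. camera_info takes no time and is no camera call; for the wrist camera it gives the pose at the moment of the call.
- ctrl.hand_in(): hands the job in; it is judged then, once.
The state is a dict: "time": time; "joint_positions": joint angles; "qd": joint speeds; "joint_torque": joint torques, N m; "tcp_pos": TCP position; "tool_rot": TCP orientation; "ft_force": force on the tool from outside, world axes, zero at the start; "wrist_torque": the same for the moment, N m; "grip_width": finger opening in mm; "grip_force": force on a finger pad.
Only numpy, scipy, OpenCV 4.12 (cv2) and the standard library are available. Lean on these libraries where they do the work, as an engineer would, in place of code of your own. Each camera call takes 0.05 s, during which the arm holds its last target. There are 200 camera calls.

## Task

Two brass file-handle ferrules stand on the bench; only the one with the wide bore can fit the upright gauge pin. Pick that one, slide it right down the pin until it sits on the gauge's base to prove the fit, then take it off and stand it upright in the rectangular glass dish for good parts, leaving the dish about where it is. Leave the ferrule with the narrow bore standing where it is.

Things in the scene. Friction and masses are not known exactly. Their poses are not given: they have to be found in the camera images.
- ferrule_wide: The ferrule that fits: a plain upright brass tube, 36 mm outside diameter, 40 mm tall, with a wide through bore of 26 mm (wall 5 mm). About 80 g. Origin: centre of its underside; z is the bore axis, up. Round, so it can be gripped across its outside from any side.
- ferrule_narrow: The reject, to be left alone: a brass tube of the same outside size (36 mm diameter, 40 mm tall) but with a narrow bore of only 11 mm, so its top shows a thick ring of brass. About 80 g. Origin: centre of its underside; z up along its axis.
- gauge: The gauge, fixed to the bench: a round dark steel base, 72 mm diameter and 12 mm thick, with a bright upright steel pin in its centre. The pin is 16 mm in diameter from the base's top (12 mm above the bench) to 40 mm above the bench, then tapers to a 5 mm wide tip 62 mm above the bench. A ferrule that is fully down has its underside 12 mm above the bench. Origin: centre of the base's underside, on the pin's axis; z up.
- dish: Loose rectangular glass dish with a white bottom, 90 mm (x) by 100 mm (y) outside, 20 mm tall; inside 76 by 88 mm, its flat floor 6 mm above the bench. 0.36 kg. Origin: centre of its underside; z up.
Things that resemble listed ones, but are neither listed nor needed, are in the scene too. What is shaped like the ferrule_wide but turquoise is not meant.

How it is judged (in metres and radians):
On the way:
1. the wide-bore ferrule is down on the gauge pin: round the pin, its underside within 10 mm of the base's top, within 15 degrees of upright (horizontal distance between ferrule_wide and gauge below 0.01 m and z of ferrule_wide in the frame of gauge below 0.022 m and angle between ferrule_wide's own z axis and vertical below 0.26 rad), for 0.2 s.
At the end, for the whole second after the job is handed in: The wide-bore ferrule stands upright (within 10 degrees) on the floor of the glass dish, inside its walls, at rest; the narrow-bore ferrule still stands upright within 30 mm of where it began (x of ferrule_wide in the frame of dish between -0.025 and 0.025 m and y of ferrule_wide in the frame of dish between -0.031 and 0.031 m and z of ferrule_wide in the frame of dish below 0.012 m and angle between each of ferrule_wide, ferrule_narrow's own z axis and vertical below 0.175 rad and linear speed of each of ferrule_wide, dish below 0.02 m/s and distance of ferrule_narrow from where it was at the start of the episode below 0.03 m); the robot touches nothing.
It fails at once if the narrow-bore ferrule is knocked over or carried off (tilted over 30 degrees or moved over 50 mm) (angle between ferrule_narrow's own z axis and vertical above 0.52 rad or distance of ferrule_narrow from where it was at the start of the episode above 0.05 m).
It fails at once if the dish is pushed or carried more than 60 mm (distance of dish from where it was at the start of the episode above 0.06 m).
It also fails if it takes over 48 s, if anything falls off the work surface, if the arm or the gripper's body presses on something with over 40 N, if the wrist force passes 120 N, or if a joint passes its speed limit or range.

## Working session

There is one attempt and no reset: what is moved stays moved. The work goes in short steps, Python scripts to look and compute and a tool call to move; the robot and the scene stay as the last step left them, time stands still between calls to the robot, and variables do not carry over. Pictures are saved under pics/ and viewed, at most 10 in all, crops included, and the job is handed in when it is done.

Besides the shell and the picture viewer there is one more tool, called after ">>>" in YAML: its name, and indented under it one key for each argument. servo_tool: Moves the arm, as the interface text tells. Its arguments: {"type":"object","properties":{"plan":{"type":"array"},"grip":{"type":"number"},"grip_force":{"type":"number"}},"required":["plan"]}

```bash
mkdir -p pics; cat > h.py <<'E'
import numpy as np, cv2
from plant import ctrl
from scipy.spatial.transform import Rotation as Ro
def ray(info,px,z):
    K=np.array(info["K"],float);d=np.array(info["dist"],float);R=np.array(info["R"],float);t=np.array(info["t"],float).ravel()
    u=cv2.undistortPoints(np.array(px,float).reshape(-1,1,2),K,d).reshape(-1,2)
    D=np.c_[u,np.ones(len(u))]@R; C=-R.T@t
    return C+D*((z-C[2])/D[:,2])[:,None]
def tool(p,grasp=True):
    "world shift of the TCP -> tool-axes units"
    o=ctrl.get_obs();R=Ro.from_rotvec(o["tool_rot"]).as_matrix()
    return R.T@(np.array(p)-np.array(o["tcp_pos"]))/800
def shot(n,f):
    i=ctrl.camera_info(n);im=ctrl.snapshot(n);cv2.imwrite("pics/"+f,im[:,:,::-1]);return i,im
E
python3 - <<'E'
from h import *
o=ctrl.get_obs();print(o["time"],o["tcp_pos"],o["tool_rot"],Ro.from_rotvec(o["tool_rot"]).as_matrix().round(3))
a=[shot(n,n+"0.png")[1] for n in("top","side")]
cv2.imwrite("pics/two.png",cv2.resize(np.vstack(a),(400,600))[:,:,::-1])
for n in("top","side"):
  i=ctrl.camera_info(n);R=np.array(i["R"]);print(n,-R.T@np.array(i["t"]).ravel(),R[2])
E
```

```text
0.0 [219.03821775 504.36582964 404.15843454] [-6.39065806e-01 -3.07553669e+00  1.91240475e-03] [[-0.917  0.398 -0.001]
 [ 0.398  0.917 -0.001]
 [ 0.    -0.001 -1.   ]]
top [434.82929814 -33.6227238  872.05223424] [ 0.08581291  0.00208125 -0.9963091 ]
side [555.44733284 758.11482615 729.80072588] [-0.04686364 -0.75550171 -0.65346841]
```

View pics/top0.png

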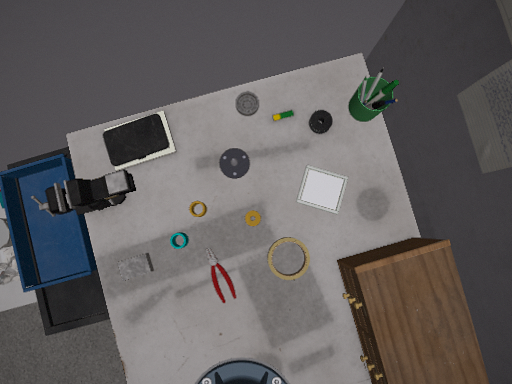

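View pics/side0.png

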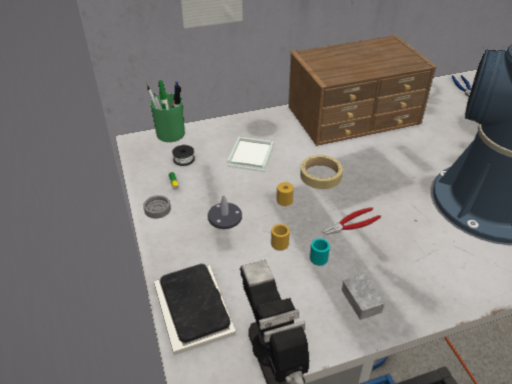

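The top view shows the wide ferrule at about (198,209), the narrow one at (252,218), the gauge at (235,163) and the dish at (323,189). The side view agrees: wide (280,237), narrow (285,194), gauge (225,214), dish (251,153).

```bash
python3 - <<'E'
from h import *
im={n:cv2.imread(f"pics/{n}0.png") for n in("top","side")}
T=ctrl.camera_info("top");S=ctrl.camera_info("side")
hsv=cv2.cvtColor(im["top"],cv2.COLOR_BGR2HSV)
def comp(m,c,r):
    w=np.zeros_like(m);cv2.circle(w,c,r,255,-1)
    cs,_=cv2.findContours(m&w,0,1);k=max(cs,key=cv2.contourArea);return k
b=cv2.inRange(hsv,(12,120,60),(30,255,255))
for n,c in(("wide",(198,209)),("narrow",(252,218))):
    k=comp(b,c,16);(p,r)=cv2.minEnclosingCircle(k);print(n,p,r,ray(T,p,36))
g=cv2.inRange(hsv,(0,0,0),(179,255,95));k=comp(g,(235,163),22);p,ax,_=cv2.fitEllipse(k)
print("gauge",p,ax,ray(T,p,12))
w=cv2.inRange(hsv,(0,0,200),(179,60,255));k=comp(w,(323,189),36);rc=cv2.minAreaRect(k)
P=ray(T,cv2.boxPoints(rc),12);print("dish",rc,P.mean(0),P.round(0))
# side check
h2=cv2.cvtColor(im["side"],cv2.COLOR_BGR2HSV);b=cv2.inRange(h2,(12,120,60),(30,255,255))
for c in((280,237),(285,194)):
    k=comp(b,c,18);x,y,ww,hh=cv2.boundingRect(k);print("side",ray(S,(x+ww/2,y+hh/2),20),ww,hh)
k=comp(cv2.inRange(h2,(0,0,0),(179,255,95)),(225,214),22);x,y,ww,hh=cv2.boundingRect(k);print("side g",ray(S,(x+ww/2,y+hh-ww*.33),12),x,y,ww,hh)
i,_=shot("wrist","w0.png");R=np.array(i["R"]);print(-R.T@np.array(i["t"]).ravel(),R.round(2),i["K"][0])
E
```

```text
wide (197.28431701660156, 208.9803924560547) 8.300986289978027 [[469.34827099  93.65079874  36.        ]]
narrow (252.3372039794922, 217.85658264160156) 7.8846001625061035 [[447.91720588 -29.86022523  36.        ]]
gauge (234.11976623535156, 162.80838012695312) (29.513532638549805, 29.868114471435547) [[577.01090966  11.12705906  12.        ]]
dish ((322.0403747558594, 189.3638153076172), (35.440025329589844, 30.859098434448242), 16.50436019897461) [ 512.20486128 -192.55209012   12.        ] [[ 490. -142.   12.]
 [ 559. -164.   12.]
 [ 534. -243.   12.]
 [ 466. -220.   12.]]
side [[470.14994337  93.475687    20.        ]] 17 26
side [[448.31127104 -29.88809686  20.        ]] 16 23
side g [[577.91693114  24.65142926  12.        ]] 208 204 34 25
[155.36317928 531.2211725  383.73424169] [[ 0.4   0.92 -0.  ]
 [ 0.89 -0.39  0.25]
 [ 0.23 -0.1  -0.97]] [344.78583423   0.         251.92740044]
```

```bash
python3 - <<'E'
from h import *
print(tool([510,60,330]).round(4))
E
```

```text
[-0.5549 -0.3645  0.0932]
```

>>> servo_tool:
  plan: [-0.555, -0.365, 0.09, 0, -0.555, -0.365, 0.09, 0, -0.555, -0.365, 0.09, 0, -0.555, -0.365, 0.09, 0, -0.555, -0.365, 0.09, 0, -0.555, -0.365, 0.09, 0, -0.555, -0.365, 0.09, 0, -0.555, -0.365, 0.09, 0, -0.555, -0.365, 0.09, 0, -0.555, -0.365, 0.09, 0, -0.555, -0.365, 0.09, 0, -0.555, -0.365, 0.09, 0, -0.555, -0.365, 0.09, 0, -0.555, -0.365, 0.09, 0, -0.555, -0.365, 0.09, 0, -0.555, -0.365, 0.09, 0, -0.555, -0.365, 0.09, 0, -0.555, -0.365, 0.09, 0, -0.555, -0.365, 0.09, 0, -0.555, -0.365, 0.09, 0]
  grip: 93

```text
time: 1.82
tcp_pos: [509.8, 60.4, 332.9]
tool_rot: [0.637, 3.076, 0.0]
ft_force: [0.5, -0.1, -0.5]
grip_width: 92.9
grip_force: 0.0
```

```bash
python3 - <<'E'
from h import *
o=ctrl.get_obs();print(o["time"],o["tcp_pos"],max(abs(np.array(o["qd"]))))
i,im=shot("wrist","w1.png");import pickle;pickle.dump(i,open("w1.pkl","wb"))
E
```

```text
1.8167 [509.75636159  60.381777   332.92933517] 0.006857349546463613
```

View pics/w1.png

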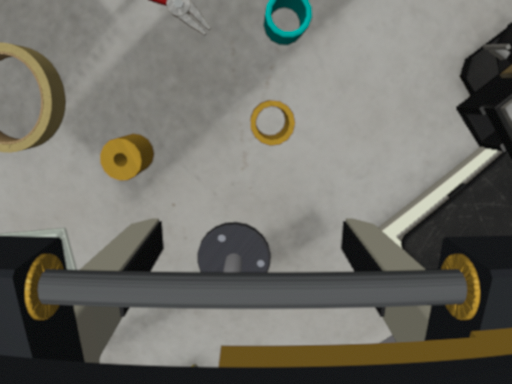

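The wrist view shows the wide ferrule's ring at (272,122), the narrow one at (125,157), and the gauge base at (234,255), partly hidden by the gripper.

```bash
python3 - <<'E'
from h import *
import pickle;from scipy.optimize import least_squares
i=pickle.load(open("w1.pkl","rb"));im=cv2.imread("pics/w1.png");hsv=cv2.cvtColor(im,cv2.COLOR_BGR2HSV)
def fit(P,r): 
    s=least_squares(lambda q:np.hypot(*(P[:,:2]-q).T)-r,P[:,:2].mean(0),loss="soft_l1",f_scale=1.);return s.x,np.abs(s.fun).mean()
m=cv2.inRange(hsv,(12,110,60),(30,255,255));w=np.zeros_like(m);cv2.circle(w,(272,122),32,255,-1)
cs,h=cv2.findContours(m&w,cv2.RETR_CCOMP,cv2.CHAIN_APPROX_NONE)
for k in cs:
    if len(k)<30: continue
    p,a,_=cv2.fitEllipse(k);print(p,a,ray(i,p,40))
k=max(cs,key=cv2.contourArea);print("outer fit",fit(ray(i,k,40),18))
g=cv2.inRange(hsv,(0,0,0),(179,255,90));g[266:]=0;g[:,:190]=0;g[:,280:]=0;g[:215]=0
k=max(cv2.findContours(g,0,1)[0],key=cv2.contourArea)[:,0];k=k[k[:,1]<262];print(len(k),k.min(0),k.max(0))
print("gauge",fit(ray(i,k,12),36))
E
```

```text
(272.0188903808594, 122.27189636230469) (43.088741302490234, 43.61551284790039) [[468.59512124  94.31615456  40.        ]]
(270.35174560546875, 120.46599578857422) (29.352867126464844, 31.943910598754883) [[466.79018898  93.66177614  40.        ]]
outer fit (array([468.82389424,  94.21841988]), np.float64(1.1282054676293773))
141 [198 222] [270 261]
gauge (array([574.62723697,  12.2795335 ]), np.float64(6.061294800810519))
```

```bash
python3 - <<'E'
from h import *
import pickle;from scipy.optimize import least_squares
print(tool([469,94,201]).round(4))
i=pickle.load(open("w1.pkl","rb"));im=cv2.imread("pics/w1.png");hsv=cv2.cvtColor(im,cv2.COLOR_BGR2HSV)
g=cv2.inRange(hsv,(0,0,0),(179,255,90));g[266:]=0;g[:,:190]=0;g[:,280:]=0;g[:215]=0
k=max(cv2.findContours(g,0,1)[0],key=cv2.contourArea)
k=cv2.convexHull(k)[:,0];k=k[k[:,1]<262];P=ray(i,k,12)
s=least_squares(lambda q:np.hypot(*(P[:,:2]-q[:2]).T)-q[2],[577,12,36]);print(len(k),s.x,np.abs(s.fun).mean())
s=least_squares(lambda q:np.hypot(*(P[:,:2]-q[:2]).T)-36,[577,12]);print(s.x,np.abs(s.fun).mean())
E
```

```text
[0.0636 0.0184 0.1648]
20 [572.28821529  13.65634451  34.35756686] 0.10862519624351279
[574.07461037  12.59235489] 0.5670003422924136
```

>>> servo_tool:
  plan: [0.064, 0.018, 0.03, 0, 0.064, 0.018, 0.06, 0, 0.064, 0.018, 0.1, 0, 0.064, 0.018, 0.14, 0, 0.064, 0.018, 0.165, 0, 0.064, 0.018, 0.165, 0, 0.064, 0.018, 0.165, 0, 0.064, 0.018, 0.165, 0, 0.064, 0.018, 0.165, 0]

```text
time: 2.62
tcp_pos: [469.3, 93.4, 202.2]
tool_rot: [0.639, 3.074, 0.001]
ft_force: [-0.2, 0.6, -1.3]
grip_width: 93.1
grip_force: 0.0
```

>>> servo_tool:
  plan: [0, 0, 0, 0, 0, 0, 0, 0, 0, 0, 0, 0, 0, 0, 0, 0, 0, 0, 0, 0, 0, 0, 0, 0, 0, 0, 0, 0, 0, 0, 0, 0, 0, 0, 0, 0, 0, 0, 0, 0]
  grip: 25
  grip_force: 25

```text
time: 3.45
tcp_pos: [468.8, 93.4, 200.7]
tool_rot: [-0.639, -3.076, 0.0]
ft_force: [0.6, 0.6, 0.3]
grip_width: 35.7
grip_force: 25.0
```

>>> servo_tool:
  plan: [0, 0, -0.04, 0, 0, 0, -0.08, 0, 0, 0, -0.115, 0, -0.03, -0.01, -0.115, 0, -0.07, -0.02, -0.115, 0, -0.12, -0.03, -0.115, 0, -0.162, -0.04, -0.115, 0, -0.162, -0.04, -0.115, 0, -0.162, -0.04, -0.115, 0, -0.162, -0.04, -0.115, 0, -0.162, -0.04, -0.115, 0, -0.162, -0.04, -0.115, 0]

```text
time: 4.45
tcp_pos: [574.3, 13.1, 292.8]
tool_rot: [-0.638, -3.076, 0.0]
ft_force: [0.2, 0.8, -0.6]
grip_width: 35.2
grip_force: 25.0
```

```bash
python3 - <<'E'
from h import *
o=ctrl.get_obs();print(o["time"],o["tcp_pos"])
_,a=shot("side","s2.png");_,b=shot("wrist","w2.png");_,c=shot("top","t2.png")
f=lambda im,x,y:cv2.resize(im[y:y+120,x:x+130],(390,360))
cv2.imwrite("pics/c2.png",np.hstack([f(a,165,125),f(c,170,100)])[:,:,::-1])
E
```

```text
4.45 [574.26324672  13.06722561 292.76184875]
```

View pics/c2.png

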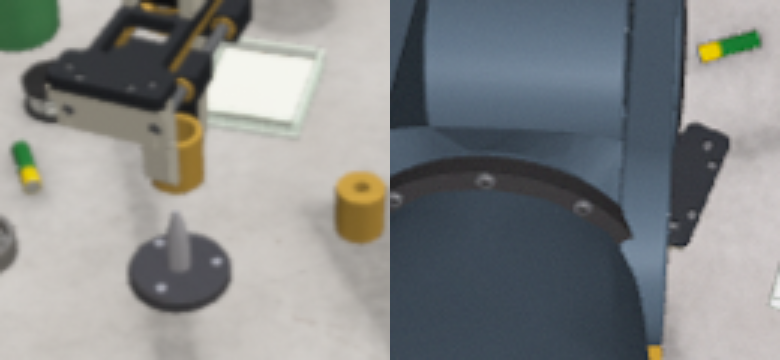

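View pics/w2.png

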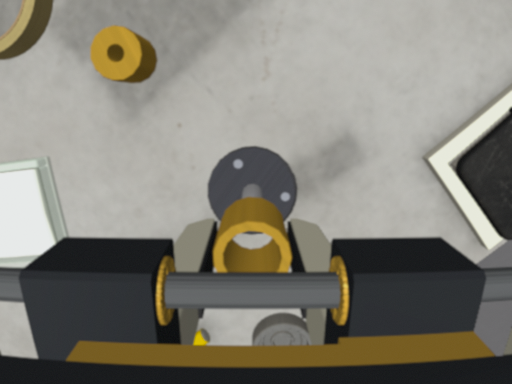

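The ferrule hangs above the pin: in the side crop the ferrule is at x≈177 and the pin at 177. The wrist view shows the base at (252,188) with the ferrule in line. A quick numeric check before going down.

```bash
python3 - <<'E'
from h import *
from scipy.optimize import least_squares
i=ctrl.camera_info("wrist");im=cv2.imread("pics/w2.png");hsv=cv2.cvtColor(im,cv2.COLOR_BGR2HSV)
g=cv2.inRange(hsv,(0,0,0),(179,255,90));g[205:]=0;g[:,:200]=0;g[:,305:]=0;g[:140]=0
k=cv2.convexHull(max(cv2.findContours(g,0,1)[0],key=cv2.contourArea))[:,0];k=k[k[:,1]<202];P=ray(i,k,12)
for r in(36,35):
  s=least_squares(lambda q:np.hypot(*(P[:,:2]-q).T)-r,[577,12]);print(s.x,np.abs(s.fun).mean())
m=cv2.inRange(hsv,(12,90,120),(30,255,255));m[:190]=0;m[280:]=0;m[:,:200]=0;m[:,300:]=0
z=ctrl.get_obs()["tcp_pos"][2]-167+6
for k in cv2.findContours(m,cv2.RETR_CCOMP,1)[0]:
  if len(k)>60: x,y,w,h=cv2.boundingRect(k);print(x,y,w,h,ray(i,(x+w/2,y+h-36),z))
S=ctrl.camera_info("side");im=cv2.imread("pics/s2.png");hsv=cv2.cvtColor(im,cv2.COLOR_BGR2HSV)
g=cv2.inRange(hsv,(0,0,0),(179,255,100));g[:190]=0;g[230:]=0;g[:,:200]=0;g[:,250:]=0
k=max(cv2.findContours(g,0,1)[0],key=cv2.contourArea);x,y,w,h=cv2.boundingRect(k);print("side",x,y,w,h,ray(S,(x+w/2,y+w*.36),12))
E
```

```text
[576.7641896   10.77198116] 0.7017465969793703
[575.70017207  11.39862524] 0.34517939789274515
213 197 79 76 [[564.77746172  16.38896483 131.91186016]]
side 208 204 34 25 [[577.85562492  20.11573327  12.        ]]
```

>>> servo_tool:
  plan: [-0.003, -0.001, 0.015, 0, -0.003, -0.001, 0.03, 0, -0.003, -0.001, 0.045, 0, -0.003, -0.001, 0.06, 0, -0.003, -0.001, 0.065, 0, -0.003, -0.001, 0.065, 0]

```text
time: 5.1
tcp_pos: [576.4, 10.7, 238.9]
tool_rot: [-0.639, -3.073, 0.001]
ft_force: [0.4, -0.0, -0.3]
grip_width: 35.6
grip_force: 25.0
```

>>> servo_tool:
  plan: [0, 0, 0.008, 0, 0, 0, 0.014, 0, 0, 0, 0.02, 0, 0, 0, 0.026, 0, 0, 0, 0.031, 0, 0, 0, 0.033, 0, 0, 0, 0.033, 0, 0, 0, 0.033, 0, 0, 0, 0.033, 0, 0, 0, 0.033, 0]

```text
time: 5.93
tcp_pos: [576.9, 10.7, 214.6]
tool_rot: [0.639, 3.075, 0.0]
ft_force: [0.8, -0.1, -0.5]
grip_width: 35.8
grip_force: 25.0
```

>>> servo_tool:
  plan: [0, 0, 0.001, 0, 0, 0, 0.0015, 0, 0, 0, 0.002, 0, 0, 0, 0.0025, 0, 0, 0, 0.0025, 0, 0, 0, 0.0025, 0]

```text
time: 6.43
tcp_pos: [576.8, 10.7, 212.7]
tool_rot: [0.639, 3.076, -0.0]
ft_force: [-3.5, 0.5, 5.7]
grip_width: 35.8
grip_force: 25.0
```

```bash
python3 - <<'E'
from h import *
o=ctrl.get_obs();print(o["time"],o["tcp_pos"],o["ft_force"])
_,a=shot("side","s3.png");_,b=shot("wrist","w3.png")
cv2.imwrite("pics/c3.png",np.hstack([cv2.resize(a[125:245,165:295],(390,360)),cv2.resize(b[130:330,150:367],(390,360))])[:,:,::-1])
E
```

```text
6.4333 [576.81581653  10.67434707 212.69134676] [-3.54914154  0.45004217  5.68723671]
```

View pics/c3.png

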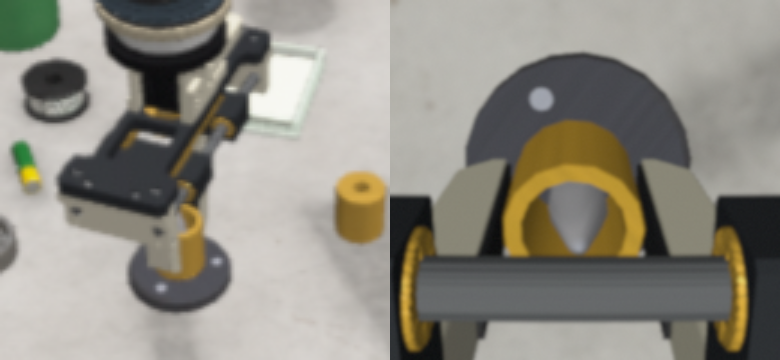

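Seated: contact force is 5.7 N at underside height 12 mm, and both crops show the pin inside the bore and the ferrule on the base. Next I lift it off and carry it over the dish.

>>> servo_tool:
  plan: [0, 0, -0.03, 0, 0, 0, -0.06, 0, 0, 0, -0.1, 0, 0, 0, -0.1, 0, 0, -0.03, -0.1, 0, -0.005, -0.07, -0.1, 0, -0.01, -0.12, -0.1, 0, -0.02, -0.17, -0.1, 0, -0.028, -0.22, -0.1, 0, -0.028, -0.265, -0.1, 0, -0.028, -0.265, -0.1, 0, -0.028, -0.265, -0.1, 0, -0.028, -0.265, -0.1, 0, -0.028, -0.265, -0.1, 0]

```text
time: 7.7
tcp_pos: [513.2, -191.8, 292.1]
tool_rot: [-0.638, -3.076, -0.0]
ft_force: [-0.8, 0.3, 0.7]
grip_width: 35.8
grip_force: 25.0
```

```bash
python3 - <<'E'
from h import *
o=ctrl.get_obs();print(o["time"],o["tcp_pos"],o["ft_force"],tool([513,-193.5,207]).round(4))
_,a=shot("side","s4.png");_,b=shot("wrist","w4.png")
cv2.imwrite("pics/c4.png",np.hstack([cv2.resize(a[80:200,190:320],(390,360)),cv2.resize(b,(400,360))])[:,:,::-1])
E
```

```text
7.7 [ 513.15700071 -191.80142276  292.05929349] [-0.76116069  0.25200947  0.71112998] [-0.0007 -0.002   0.1063]
```

View pics/c4.png

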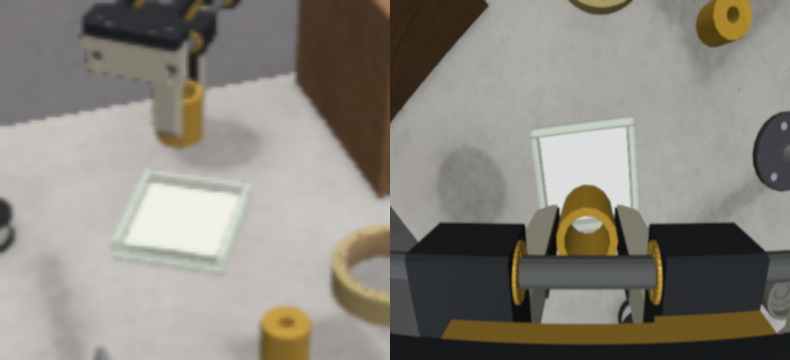

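The ferrule is held over the dish, which hasn't moved. Lowering it now.

>>> servo_tool:
  plan: [-0.001, -0.002, 0.03, 0, -0.001, -0.002, 0.06, 0, -0.001, -0.002, 0.08, 0, -0.001, -0.002, 0.095, 0, -0.001, -0.002, 0.1, 0, -0.001, -0.002, 0.103, 0, -0.001, -0.002, 0.105, 0, -0.001, -0.002, 0.106, 0, -0.001, -0.002, 0.106, 0, -0.001, -0.002, 0.106, 0, -0.001, -0.002, 0.106, 0]

```text
time: 8.72
tcp_pos: [513.0, -194.5, 208.0]
tool_rot: [0.639, 3.075, -0.0]
ft_force: [-0.2, 0.0, -0.9]
grip_width: 35.8
grip_force: 25.0
```

>>> servo_tool:
  plan: [0, 0, 0.0005, 0, 0, 0, 0.001, 0, 0, 0, 0.0015, 0, 0, 0, 0.0015, 0, 0, 0, 0.0015, 0]

```text
time: 9.13
tcp_pos: [513.0, -194.5, 206.7]
tool_rot: [0.639, 3.076, -0.0]
ft_force: [-1.7, 1.0, 5.1]
grip_width: 35.9
grip_force: 25.0
```

>>> servo_tool:
  plan: [0, 0, 0, 0, 0, 0, 0, 0, 0, 0, 0, 0, 0, 0, 0, 0, 0, 0, 0, 0, 0, 0, 0, 0]
  grip: 50

```text
time: 9.63
tcp_pos: [513.0, -194.5, 206.3]
tool_rot: [-0.639, -3.076, -0.0]
ft_force: [0.8, -0.6, 0.6]
grip_width: 49.7
grip_force: 0.0
```

>>> servo_tool:
  plan: [0, 0, -0.02, 0, 0, 0, -0.05, 0, 0, 0, -0.09, 0, 0, 0, -0.14, 0, 0, 0, -0.18, 0, 0.05, 0, -0.18, 0, 0.1, 0, -0.18, 0, 0.12, 0, -0.18, 0, 0.12, 0, -0.18, 0, 0.12, 0, -0.18, 0, 0.12, 0, -0.18, 0]

```text
time: 10.55
tcp_pos: [425.5, -156.6, 350.6]
tool_rot: [0.639, 3.075, -0.0]
ft_force: [1.2, 0.0, 0.1]
grip_width: 50.0
grip_force: 0.0
```

```bash
python3 - <<'E'
from h import *
o=ctrl.get_obs();print(o["time"],o["tcp_pos"],o["ft_force"])
_,a=shot("side","s5.png");_,b=shot("top","t5.png")
cv2.imwrite("pics/c5.png",np.hstack([cv2.resize(a[110:250,190:330],(390,390)),cv2.resize(b[140:280,220:360],(390,390))])[:,:,::-1])
E
```

```text
10.55 [ 425.51215324 -156.55161384  350.60948174] [1.17498218 0.00118057 0.12437258]
```

View pics/c5.png

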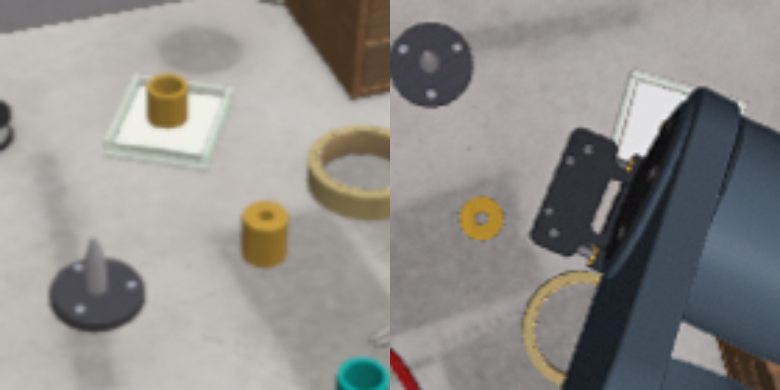

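The wide ferrule stands upright in the middle of the dish (side crop 167,100). The narrow one is still in place, and the arm is clear.

```bash
python3 -c "
from plant import ctrl
print(ctrl.hand_in())"
```

```text
the job is handed in; nothing more can be done
None
```

I slid the wide-bore ferrule down the gauge pin until it sat on the base, then stood it upright in the middle of the glass dish; the narrow ferrule was left untouched, and the job was handed in at about 10.7 s (no verdict shown).

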